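# Clamp the block tray on the shaker with a quarter-turn stud

## Task

Clamp the steel tray with the tube block onto the bench shaker. Take the clamp stud from its blue stand, drop its head into the free left end of the platform's T-slot, slide it into the tray's fork and push the tray on until the spring plunger of the end buffer is about half pressed in, never to its end; then press the knob down and turn it a quarter turn, so that the head locks under the slot and the collar clamps the fork, and let go. Do not force the stud, lift the tray or disturb the things around.

Things in the scene. Friction and masses are not known exactly. Their poses are not given: they have to be found in the camera images.
- shaker: white bench shaker, about 200 x 328 x 80 mm, fixed, its controls facing the robot. Origin under its centre; x to its back, y to its left along the T-slot, z up. It stands in a new place each time, turned up to 9 degrees
- slot (a point): point on the platform's top surface, on the T-slot's middle line, 80 mm over the worktop, axes as the shaker's. The slot runs along y from -157 to +161 mm. Opening 14 mm wide through 5 mm thick lips; below, a channel 23.4 mm wide, its floor 14 mm under the surface. Steel guides, 6 mm high, lie either side of the tray
- slot_drop (a point): point on the slot's middle line at the platform's surface, 140 mm left of slot, in the bare left part: a good place to lower the stud into the slot
- clamp_stud: loose steel quarter-turn stud with black wing knob, 63 mm tall, 0.12 kg. Origin: centre of the head's underside; z up the shank, y along the hammer head (22 long along y, 12 wide along x, z 0 to 5 mm). Shank 10 mm across. Lengthwise the head passes the slot's opening; below the lips it turns freely, either way; across the slot it holds
- stud_knob (a point): middle of the grip on the wing knob, 50 mm above the stud's origin, axes as the stud's. The wing is 14 mm thick (x), 36 mm long (y; a white line on top shows the head's direction) and reaches from z 34 to 63 mm of the stud: grip it across x
- stud_collar: dark sprung collar on the stud's shank, 28 mm across, 8 mm high; origin under its centre, at z 11 mm of the stud at rest. It is pushed up the shank, to 8 mm, by 5 N plus 1.5 N per mm. It rests on the bare slot with the stud's origin at slot z -11 mm, on the 4 mm fork at -7. To pass over the fork carry the stud with its origin at slot z -6 to -4
- block_tray: loose steel tray, 80 mm wide, with an aluminium tube block of 46 x 120 mm, 34 mm high in all, about 0.3 kg, lying on the platform between the guides (1 mm play each side). Origin: underside, under the block's centre; axes as the shaker's. Slides along y, 1 to 3 N friction. Rear upstand at y -70 mm; the forked end of 4 mm plate points left, y +94 to +121 mm, the block ends at y +60
- fork_seat (a point): where the stud's axis stands when the 10 mm shank touches the bottom of the tray's 14 mm wide fork: on the tray's underside at y +99 mm of the tray; axes as the tray's. Collar resting on the fork, the stud's head is between the lips and cannot turn: press the stud's origin down to slot z -10.5 to -13.5 mm (10 to 15 N), turn, let up: it clamps at -10
- end_buffer: grey bracket 44 x 24 x 26 mm fixed on the platform's right end, origin under its centre, axes as the shaker's. A brass sleeve and a rubber-tipped spring plunger stick out to the left, 14 mm over the platform. The tip stands 29 to 61 mm left of the origin, set anew each time and not reported: feel for it. The plunger yields at 3 N and goes in 5 mm: 8 N half way, 13 N at the end
- stand: blue stand 60 x 70 x 30 mm on a thin foot of 68 x 78 mm, fixed, with a socket of 17 x 27 mm in which the stud hangs upright by its collar, its head 11 mm below the stand's top; lift it straight up. Origin: underside centre
- timer: white timer, 38 x 72 x 58 mm, in front of the shaker; leave alone
- petri_dish: lower of two stacked dishes, 66 mm across, in front of the shaker; leave alone
- petri_dish_b: upper of the two stacked dishes; leave alone
- forceps: steel forceps, 120 mm long, lying in front of the shaker; leave alone
- beaker: clear beaker, 71 mm across, 86 mm high, behind the shaker; leave alone
- cotton_jar: white jar, 54 mm across, 84 mm high, behind the shaker; leave alone
Not all that is in view belongs to the job. Of the things that look like the clamp_stud, the larger one is meant.

How it is judged:
On the way, in this order (a step that is already met when the one before it is completed fails the run):
1. the stud stands upright with its head down in the bare left part of the T-slot, lengthwise (z of clamp_stud in the frame of slot between -0.0145 and -0.004 m and x of clamp_stud in the frame of slot between -0.0025 and 0.0025 m and y of clamp_stud in the frame of slot between 0.105 and 0.16 m and angle between the y axis of clamp_stud and the y axis of slot, either way round below 0.3 rad and angle between clamp_stud's own z axis and vertical below 0.12 rad), for 0.1 s.
2. the stud, still lengthwise in the slot, sits in the bottom of the fork and presses the tray on the end buffer with more than 5 N (contact force between block_tray and end_buffer above 5 N and horizontal distance between clamp_stud and fork_seat below 0.0035 m and angle between the y axis of clamp_stud and the y axis of slot, either way round below 0.35 rad and z of clamp_stud in the frame of slot below -0.002 m), for 0.2 s.
At the end, for the whole second after the job is handed in: Stud released, at rest, upright in the fork's bottom (within 3.5 mm), head across the slot within 17 degrees and drawn up under the lips (origin 8.5 to 12.5 mm under the surface), the tray flat on the platform and held against the end buffer with 6 to 10 N (30 to 70 percent of its stroke) (angle between the y axis of clamp_stud and the x axis of slot, either way round below 0.3 rad and z of clamp_stud in the frame of slot between -0.0125 and -0.0085 m and horizontal distance between clamp_stud and fork_seat below 0.0035 m and angle between clamp_stud's own z axis and vertical below 0.1 rad and contact force between block_tray and end_buffer between 6 and 10 N and z of block_tray in the frame of slot between -0.0015 and 0.0015 m and contact force between clamp_stud and the fingers below 0.1 N and linear speed of each of clamp_stud, block_tray below 0.01 m/s); the robot touches nothing.
It fails at once if the buffer is driven to its end: more than 14 N between tray and buffer (contact force between block_tray and end_buffer above 14 N).
It fails at once if the stud is forced in the slot: more than 35 N between it and the shaker (contact force between clamp_stud and shaker above 35 N).
It fails at once if the stud is jammed on the tray with more than 35 N (contact force between clamp_stud and block_tray above 35 N).
It fails at once if the tray is lifted or tipped (angle between block_tray's own z axis and vertical above 0.1 rad or z of block_tray in the frame of slot above 0.012 m).
It fails at once if a bystander is pushed more than 25 mm (distance of any of timer, petri_dish, petri_dish_b, forceps, beaker, cotton_jar from where it was at the start of the episode above 0.025 m).
It also fails if it takes over 67 s, if anything falls off the work surface, if the arm or the gripper's body presses on something with over 40 N, if the wrist force passes 120 N, or if a joint passes its speed limit or range.

## Robot

A 6-joint arm with a two-finger parallel gripper is mounted at the origin on a cart in front of the work surface, level with it; the furniture and walls round the work are solid. World frame = base frame: x ahead of the robot, y to its left, z up, the work surface at z = 0. Lengths are in m, angles in rad, forces in N, time in s.
With the tool pointing down it reaches from about 0.375 to 0.9 m from the base axis. Payload 3.1 kg.
Tool frame: the origin (TCP) lies midway between the tips of the shut fingers; the grasp point (between the pads) lies 19 mm behind it (r.hold_point_z is the distance from the TCP to the grasp point, in m); z points along the fingers, y is the line along which they close (so a half turn about z gives the same grasp; the last joint's range is limited). The gripper opens to 85 mm and grips with 20 to 120 N. Pads are 22 mm wide; open, the fingers measure 114 mm over their backs; the gripper's body (76 mm by 85 mm) begins 54 mm behind the grasp point. The pads swing forward as they close: fully open they stand 13 mm farther back than shut.
Start: joints at [-1.345, 0.527, 1.433, -0, 1.181, -0.178], TCP at [0.246, -0.574, 0.231] pointing down, gripper open.
Joint ranges: [-3.08, 3.08], [-0.75, 2.2], [0.22, 2.44], [-1.43, 4.57], [0, 2.65], [-2.85, 2.85]. Speed limits (rad/s): [2.79, 2.79, 3.14, 3.14, 3.14, 3.14].

## Interface

Orientations are given as [roll, pitch, yaw] about the fixed x, y, z axes, in that order (R = Rz(yaw) Ry(pitch) Rx(roll)).
In Python, from cell import r gives the robot as it stands. The module is installed in compiled form; this text tells all that it offers.
- The arm moves only by the tool carry_out, never from a script. Its argument "steps" is a list of rows, each an object with "linear": the shift along the tool's x, y, z in mm, a list of three; "delta_rot": the turn, a rotation vector about the tool's x, y, z in rad, a list of three; "jaw": the closure, from -1 (fully open) to 1 (shut). In form: [{"linear": [x, y, z], "delta_rot": [wx, wy, wz], "jaw": jaw}, ...]. A call has 1 to 10 rows; each row is the pose to reach, as a shift and turn from the pose commanded when the call began, along the tool's axes at that moment; what a row does not reach only later rows make up. A row lasts 1/8 s, in which the tool goes at most 62.5 mm and 10.7 degrees, less where a joint would pass 70% of its speed; a pose out of reach is approached as far as the arm can. A call with a gripper value outside its range is refused whole. The fingers move at their own pace and stop on an object; "newtons" is the grip in N (left out, the last holds). Time passes only in rows, so rows that repeat a pose let the fingers close. It gives the time, the measured TCP pose, the force, the opening and the grip force at its end, in the units of the state.
- r.read_state(): the state, without advancing time (a new reading comes with each control period).
- r.grab_frame(name): name is "scene" or "top"; returns a dict with "image" (384x512x3 uint8, red, green, blue), "K" (3x3 intrinsics, pixels), "world_from_camera" (4x4, takes a point from camera to world coordinates). Camera axes: x right, y down, z forward; pixel columns grow to the right and rows downward; lengths in m; the calibration is good to about 2 mm. A picture is of the moment at which its call begins. There is no depth.
- r.close_job(): hands the job in; it is judged then, once.
The state is a dict: "clock": time; "joint_positions": joint angles; "qd": joint speeds; "tau": joint torques, N m; "tcp_pos": TCP position; "eef_rot": TCP orientation; "force": force on the tool from outside, world axes, zero at the start; "moment": the same for the moment, N m; "gripper_width": finger opening in m; "finger_force": force on a finger pad.
Only numpy, scipy, OpenCV 4.12 (cv2) and the standard library are available. Lean on these libraries where they do the work, as an engineer would, in place of code of your own. Each camera call takes 0.05 s, during which the arm holds its last target. There are 200 camera calls.

## Working session

There is one attempt and no reset: what is moved stays moved. The work goes in short steps, Python scripts to look and compute and a tool call to move; the robot and the scene stay as the last step left them, time stands still between calls to the robot, and variables do not carry over. Pictures are saved under pics/ and viewed, at most 11 in all, crops included, and the job is handed in when it is done.

Besides the shell and the picture viewer there is one more tool, called after "Call:" in YAML: its name, and indented under it one key for each argument. carry_out: Moves the arm, as the interface text tells. Its arguments: {"type":"object","properties":{"steps":{"type":"array"},"newtons":{"type":"number"}},"required":["steps"]}

```bash
mkdir -p pics; python3 - <<'E'
from cell import r
import cv2,numpy as np
np.set_printoptions(precision=4,suppress=True)
for n in("scene","top"):
    f=r.grab_frame(n); np.savez(n+"0.npz",**f)
    cv2.imwrite(f"pics/{n}0.png",cv2.resize(f["image"][:,:,::-1],(800,600),interpolation=cv2.INTER_CUBIC))
    print(n,f["K"],f["world_from_camera"])
print(r.read_state(),r.hold_point_z)
E
```

```text
scene [[356.4995   0.     255.6649]
 [  0.     356.4995 186.8275]
 [  0.       0.       1.    ]] [[-0.805  -0.3034  0.5099  0.0671]
 [-0.5932  0.3927 -0.7028  0.7365]
 [ 0.0129 -0.8682 -0.4961  0.561 ]
 [ 0.      0.      0.      1.    ]]
top [[482.1858   0.     259.9113]
 [  0.     482.1858 193.815 ]
 [  0.       0.       1.    ]] [[-0.0241 -0.9896  0.1415  0.4079]
 [-0.9996  0.0222 -0.0149  0.0423]
 [ 0.0117 -0.1418 -0.9898  1.2574]
 [ 0.      0.      0.      1.    ]]
{'clock': 0.1, 'joint_positions': array([-1.3445,  0.5284,  1.4338,  0.    ,  1.1815, -0.1785]), 'qd': array([-0.001 , -0.0016, -0.0026, -0.0011, -0.0001,  0.001 ]), 'tau': array([ -0.    , -44.3304, -17.8586,  -0.0003,   0.0039,  -0.    ]), 'tcp_pos': array([ 0.246 , -0.5738,  0.2304]), 'eef_rot': array([-3.1396, -0.0004,  0.4048]), 'force': array([-0.4507, -0.2053, -0.4136]), 'moment': array([-0.0122,  0.044 ,  0.0188]), 'finger_force': 0.0, 'gripper_width': 0.08551246457016515} 0.0187
```

View pics/scene0.png

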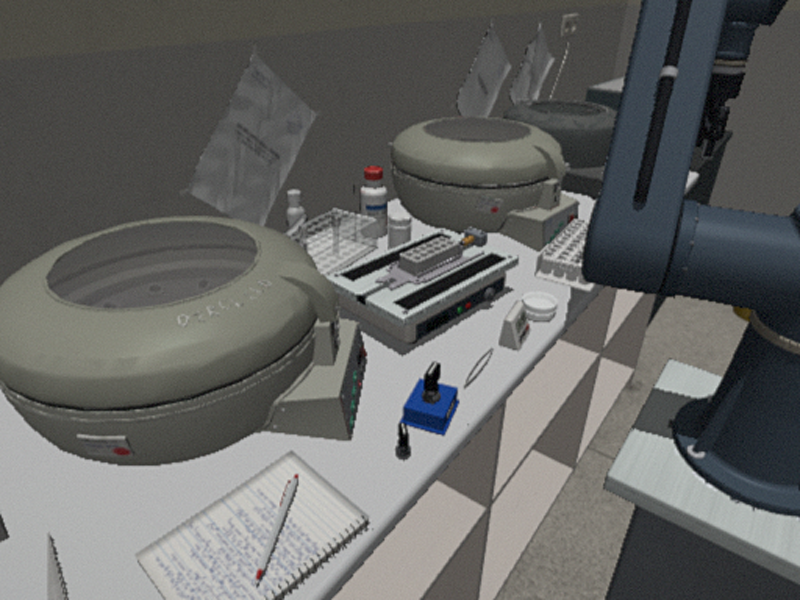

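View pics/top0.png

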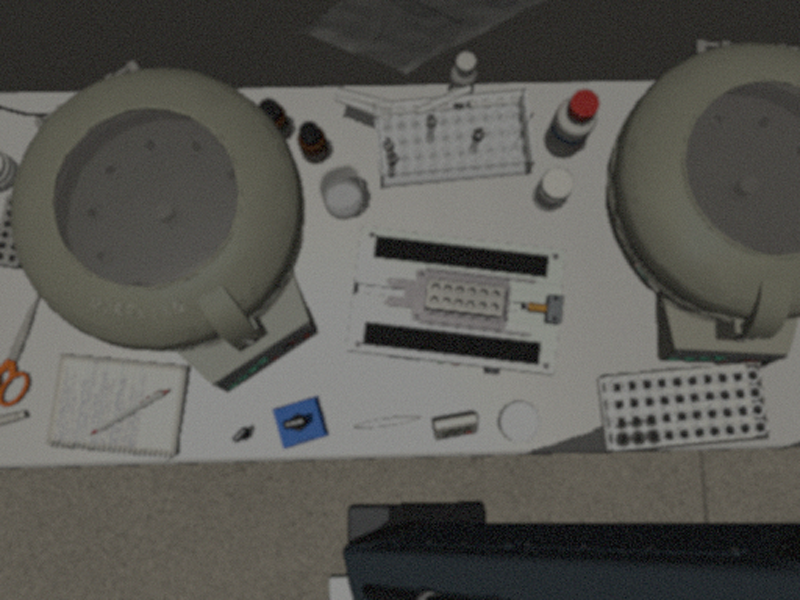

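```bash
cat > h.py <<'E'
import numpy as np,cv2
def crop(src,x0,y0,w,h,s,out):
    im=np.load(src)["image"][y0:y0+h,x0:x0+w,::-1]
    im=cv2.resize(im,None,fx=s,fy=s,interpolation=cv2.INTER_CUBIC)
    im=cv2.convertScaleAbs(im,alpha=1.3)
    for x in range(0,w,10): cv2.putText(im,str(x0+x),(x*s,8),0,.3,(0,255,255),1); cv2.line(im,(x*s,0),(x*s,h*s),(0,255,255) if x%50==0 else (0,120,120),1) if 0 else cv2.line(im,(x*s,10),(x*s,16),(0,255,255),1)
    for y in range(0,h,10): cv2.putText(im,str(y0+y),(0,y*s+4),0,.3,(0,255,255),1); cv2.line(im,(22,y*s),(28,y*s),(0,255,255),1)
    cv2.imwrite(out,im)
def ray(src,u,v,z):
    f=np.load(src);K=f["K"];T=f["world_from_camera"]
    d=T[:3,:3]@np.linalg.inv(K)@[u,v,1.];o=T[:3,3]
    return o+d*(z-o[2])/d[2]
def proj(src,p):
    f=np.load(src);T=np.linalg.inv(f["world_from_camera"]);c=f["K"]@(T[:3,:3]@np.asarray(p,float)+T[:3,3]);return c[:2]/c[2]
E
python3 -c "
from h import *
crop('top0.npz',220,145,145,100,5,'pics/a.png')
crop('top0.npz',140,240,100,55,8,'pics/b.png')
"
```

```text
(no output)
```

View pics/a.png

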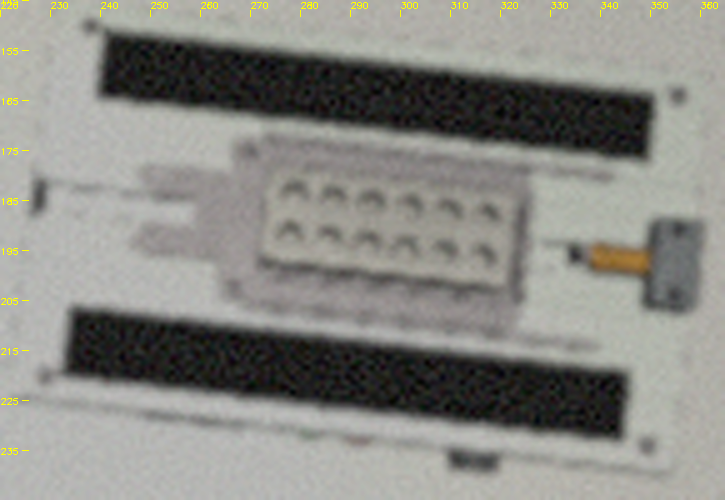

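View pics/b.png

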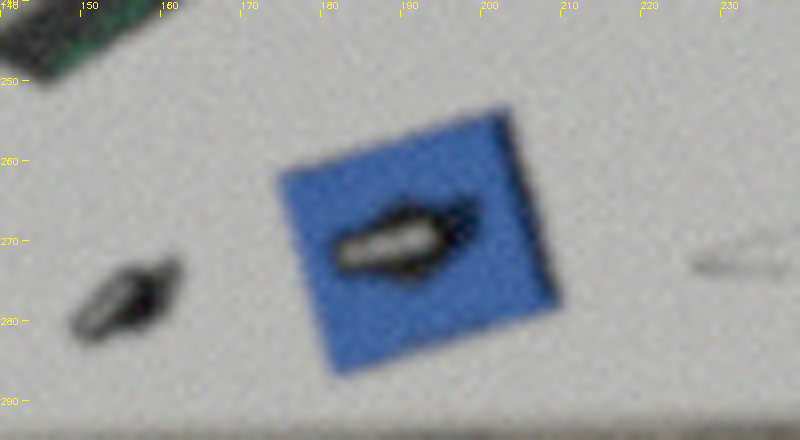

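```bash
python3 - <<'E'
from h import *
np.set_printoptions(precision=4,suppress=True)
t='top0.npz';P=lambda L,z:np.array([ray(t,u,v,z) for u,v in L])
S=P([(238,150.5),(355.5,164.2),(229,220.2),(349.5,234)],.08)
M=P([(241,151.5),(350.5,164),(239.5,164),(349.5,176.5),(234.5,206.5),(345.5,219),(233,219.5),(344,232.5)],.081)
print("screws",S,S.mean(0));print("mats",M,M.mean(0))
for A in(S,M):
    a=A[0::2].mean(0)-A[1::2].mean(0);print("yaw",np.arctan2(-a[0],a[1]),np.linalg.norm(a))
print("slot left end",P([(227.5,184.5)],.08))
print("fork tips",P([(248,180),(247,192.5)],.084), "plunger tip",P([(334,195.5)],.094),"buffer",P([(355,197.5)],.106))
B=P([(274.5,176),(325,181.5),(271.5,197.5),(321.5,203)],.114);print("block",B,B.mean(0))
k=P([(182,271.5),(193.5,269)],.082);print("knob",k,k.mean(0),np.linalg.norm(k[0]-k[1]));d=k[0]-k[1];print(np.arctan2(-d[0],d[1]))
Q=P([(175,261.7),(202,254),(208,278.5),(182,286.5)],.03);print("stand",Q,Q.mean(0))
d=Q[0]-Q[1];print(np.arctan2(-d[0],d[1]),np.linalg.norm(d));d=Q[0]-Q[3];print(np.arctan2(d[1],d[0]),np.linalg.norm(d))
crop('scene0.npz',205,135,135,70,5,'pics/c.png');crop('scene0.npz',245,225,60,75,8,'pics/d.png')
a=cv2.imread('pics/c.png');b=cv2.imread('pics/d.png')
c=np.zeros((600,800,3),np.uint8);c[:350,:675]=a;c[350:,:]=0
cv2.imwrite('pics/c.png',a)
print(a.shape,b.shape)
E
```

```text
screws [[ 0.6868  0.0766  0.08  ]
 [ 0.6455 -0.2157  0.08  ]
 [ 0.5128  0.1017  0.08  ]
 [ 0.4722 -0.1919  0.08  ]] [ 0.5793 -0.0573  0.08  ]
mats [[ 0.6838  0.0691  0.081 ]
 [ 0.6461 -0.203   0.081 ]
 [ 0.6521  0.0734  0.081 ]
 [ 0.6146 -0.1989  0.081 ]
 [ 0.5461  0.0876  0.081 ]
 [ 0.5091 -0.1838  0.081 ]
 [ 0.5142  0.0918  0.081 ]
 [ 0.4761 -0.1785  0.081 ]] [ 0.5803 -0.0553  0.081 ]
yaw -0.13873305291380483 0.29578613929369957
yaw -0.13754156361908193 0.27413425343050657
slot left end [[0.6013 0.104  0.08  ]]
fork tips [[0.6108 0.0531 0.084 ]
 [0.5797 0.0562 0.084 ]] plunger tip [[ 0.5661 -0.156   0.094 ]] buffer [[ 0.5584 -0.2045  0.106 ]]
block [[ 0.614  -0.0112  0.114 ]
 [ 0.5978 -0.1324  0.114 ]
 [ 0.5619 -0.0025  0.114 ]
 [ 0.5459 -0.1218  0.114 ]] [ 0.5799 -0.067   0.114 ]
knob [[0.3917 0.2162 0.082 ]
 [0.397  0.1886 0.082 ]] [0.3943 0.2024 0.082 ] 0.02810533421121148
0.18852741169022746
stand [[0.4157 0.2415 0.03  ]
 [0.4333 0.1735 0.03  ]
 [0.3721 0.159  0.03  ]
 [0.354  0.224  0.03  ]] [0.3938 0.1995 0.03  ]
0.2535241084805349 0.0701932933706366
0.2759591782123772 0.06421542808515204
(350, 675, 3) (600, 480, 3)
```

View pics/d.png

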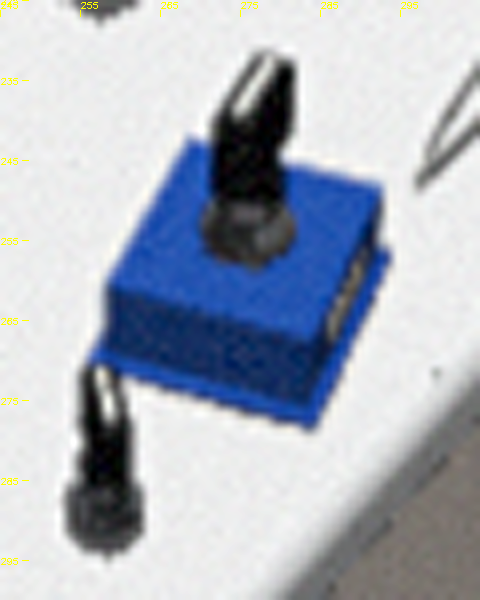

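```bash
python3 - <<'E'
from h import *
np.set_printoptions(precision=4,suppress=True)
t='scene0.npz';P=lambda L,z:np.array([ray(t,u,v,z) for u,v in L])
Q=P([(268.75,242.25),(292.75,248.1),(285.6,267.5),(258.5,260.6)],.03);print("stand",Q,Q.mean(0))
for i in range(4):
    d=Q[i]-Q[(i+1)%4];print(np.linalg.norm(d),np.arctan2(d[1],d[0]))
k=P([(278.5,231.5),(275,237)],.082);print("line",k,k.mean(0));d=k[1]-k[0];print(np.arctan2(-d[0],d[1]))
E
```

```text
stand [[0.4319 0.1778 0.03  ]
 [0.3755 0.1618 0.03  ]
 [0.354  0.2268 0.03  ]
 [0.4134 0.2443 0.03  ]] [0.3937 0.2027 0.03  ]
0.0585925675546156 0.2767215029553624
0.06847874856523191 -1.2519655512994037
0.06195207341914882 -2.8547486938310924
0.06904676528510906 1.840658746619073
line [[0.4004 0.1881 0.082 ]
 [0.3956 0.2093 0.082 ]] [0.398  0.1987 0.082 ]
0.2223162417052663
```

View pics/c.png

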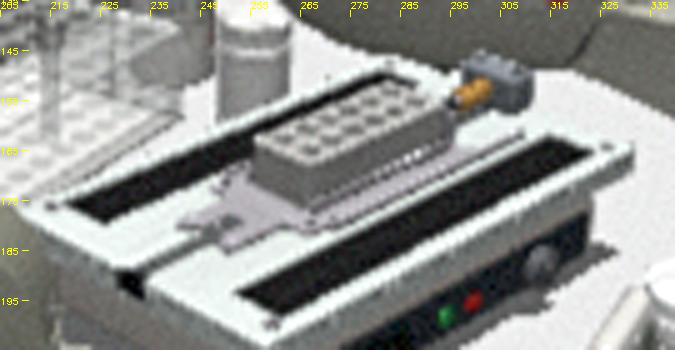

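```bash
cat >> h.py <<'E'
from scipy.spatial.transform import Rotation as Ro
def moves(s,wps):
    R0=Ro.from_euler('xyz',s["eef_rot"])
    for p,yaw in wps:
        l=R0.inv().apply(np.array(p)-s["tcp_pos"])*1000
        w=(R0.inv()*Ro.from_euler('xyz',[np.pi,0,yaw])).as_rotvec()
        print(np.round(l,1),np.round(w,4))
E
python3 - <<'E'
from cell import r
from h import *
moves(r.read_state(),[((.50,-.30,.23),.9),((.48,.05,.23),1.5),((.3955,.201,.14),1.78)])
t='scene0.npz'
S=np.array([ray(t,u,v,.08) for u,v in [(215,176),(282.5,147.5),(259.5,200),(326,164)]]);print(S,S.mean(0))
E
```

```text
[ 341.3 -151.7    0.9] [-0.0018 -0.0009 -0.4952]
[ 460.7 -481.3    1.6] [-0.0016 -0.0014 -1.0952]
[ 442.5 -653.2   91.9] [-0.0014 -0.0017 -1.3752]
[[ 0.69068851  0.07600914  0.08      ]
 [ 0.64853226 -0.21590728  0.08      ]
 [ 0.51344537  0.10373543  0.08      ]
 [ 0.47399117 -0.19148289  0.08      ]] [ 0.58166433 -0.0569114   0.08      ]
```

Call:
carry_out:
  steps:
    - {"linear": [341,-152,1],"delta_rot": [-0.002,-0.001,-0.5],"jaw": -1}
    - {"linear": [341,-152,1],"delta_rot": [-0.002,-0.001,-0.5],"jaw": -1}
    - {"linear": [341,-152,1],"delta_rot": [-0.002,-0.001,-0.5],"jaw": -1}
    - {"linear": [341,-152,1],"delta_rot": [-0.002,-0.001,-0.5],"jaw": -1}
    - {"linear": [341,-152,1],"delta_rot": [-0.002,-0.001,-0.5],"jaw": -1}
    - {"linear": [461,-481,1.5],"delta_rot": [-0.0015,-0.0015,-1.095],"jaw": -1}
    - {"linear": [461,-481,1.5],"delta_rot": [-0.0015,-0.0015,-1.095],"jaw": -1}
    - {"linear": [461,-481,1.5],"delta_rot": [-0.0015,-0.0015,-1.095],"jaw": -1}
    - {"linear": [461,-481,1.5],"delta_rot": [-0.0015,-0.0015,-1.095],"jaw": -1}
    - {"linear": [461,-481,1.5],"delta_rot": [-0.0015,-0.0015,-1.095],"jaw": -1}

```text
clock: 1.35
tcp_pos: [0.4756, -0.0311, 0.2298]
eef_rot: [3.141, 0.002, 1.5]
force: [0.4, -0.8, -0.8]
gripper_width: 0.0854
finger_force: 0.0
```

```bash
python3 - <<'E'
from cell import r
from h import *
s=r.read_state();print(s["tcp_pos"],s["eef_rot"],s["joint_positions"])
moves(s,[((.3955,.201,.14),1.78)])
E
```

```text
[ 0.47560251 -0.03113833  0.22981771] [3.14116668e+00 1.83742707e-03 1.49950418e+00] [-0.299342    0.33092887  1.79633928 -0.0019955   1.01349504 -0.22699553]
[226.  -96.5  89.4] [ 2.000e-04  1.900e-03 -2.805e-01]
```

Call:
carry_out:
  steps:
    - {"linear": [226,-96,20],"delta_rot": [0,0.002,-0.28],"jaw": -1}
    - {"linear": [226,-96,40],"delta_rot": [0,0.002,-0.28],"jaw": -1}
    - {"linear": [226,-96,60],"delta_rot": [0,0.002,-0.28],"jaw": -1}
    - {"linear": [226,-96,70],"delta_rot": [0,0.002,-0.28],"jaw": -1}
    - {"linear": [226,-96,80],"delta_rot": [0,0.002,-0.28],"jaw": -1}
    - {"linear": [226,-96,80],"delta_rot": [0,0.002,-0.28],"jaw": -1}
    - {"linear": [226,-96,80],"delta_rot": [0,0.002,-0.28],"jaw": -1}

```text
clock: 2.22
tcp_pos: [0.3969, 0.1986, 0.1498]
eef_rot: [3.141, 0.0, 1.779]
force: [0.3, -0.7, 0.8]
gripper_width: 0.0857
finger_force: 0.0
```

```bash
python3 - <<'E'
from cell import r
from h import *
s=r.read_state();print(s["tcp_pos"],s["eef_rot"])
moves(s,[((.3955,.201,.14),1.78),((.3955,.201,.050),1.78)])
for n in("scene","top"):
    f=r.grab_frame(n); np.savez(n+"1.npz",**f)
crop('top1.npz',150,225,80,70,5,'pics/e1.png');crop('scene1.npz',240,180,80,110,5,'pics/e2.png')
a=cv2.imread('pics/e1.png');b=cv2.imread('pics/e2.png');c=np.zeros((550,800,3),np.uint8);c[:350,:400]=a;c[:,400:]=b;cv2.imwrite('pics/e.png',c)
E
```

```text
[0.39686811 0.19863928 0.14981598] [3.14057369e+00 1.69549500e-04 1.77917636e+00]
[ 2.6 -0.9  9.8] [ 0.001   0.0002 -0.0008]
[ 2.6 -1.  99.8] [ 0.001   0.0002 -0.0008]
```

View pics/e.png

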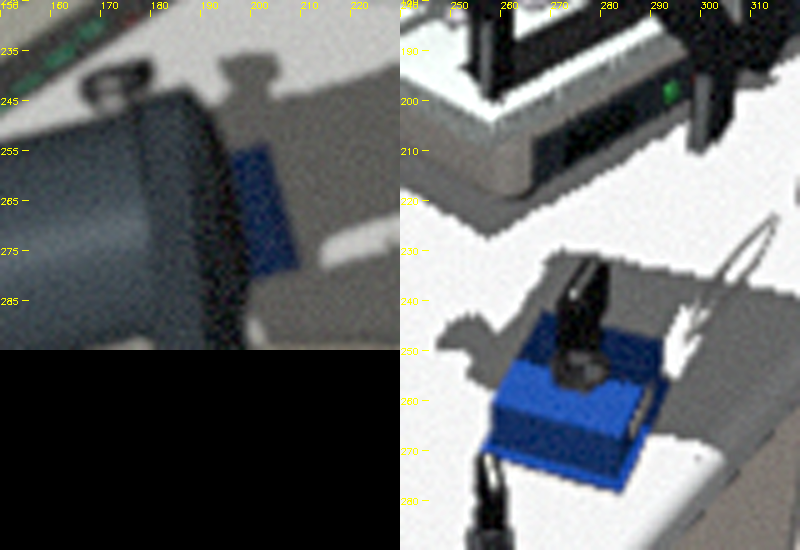

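Call:
carry_out:
  steps:
    - {"linear": [2.5,-1,40],"delta_rot": [0.001,0,0],"jaw": -1}
    - {"linear": [2.5,-1,75],"delta_rot": [0.001,0,0],"jaw": -1}
    - {"linear": [2.5,-1,99],"delta_rot": [0.001,0,0],"jaw": -1}
    - {"linear": [2.5,-1,99],"delta_rot": [0.001,0,0],"jaw": -1}
    - {"linear": [2.5,-1,99],"delta_rot": [0.001,0,0],"jaw": 0.5}
    - {"linear": [2.5,-1,99],"delta_rot": [0.001,0,0],"jaw": 0.7}
    - {"linear": [2.5,-1,99],"delta_rot": [0.001,0,0],"jaw": 0.8}
    - {"linear": [2.5,-1,99],"delta_rot": [0.001,0,0],"jaw": 1}
    - {"linear": [2.5,-1,99],"delta_rot": [0.001,0,0],"jaw": 1}
    - {"linear": [2.5,-1,99],"delta_rot": [0.001,0,0],"jaw": 1}
  newtons: 40

```text
clock: 3.58
tcp_pos: [0.3952, 0.2014, 0.0508]
eef_rot: [3.141, 0.0, 1.78]
force: [0.9, 0.8, 4.6]
gripper_width: 0.0156
finger_force: 39.0
```

```bash
python3 - <<'E'
from cell import r
from h import *
s=r.read_state();print(s["moment"])
moves(s,[((.3952,.2014,.19),1.78),((.5998,.0817,.17),1.433)])
E
```

```text
[ 0.02579964 -0.04977377 -0.00575591]
[ 0.000e+00  1.000e-01 -1.392e+02] [ 0.0006  0.     -0.0001]
[-159.6  175.4 -119.1] [ 6.000e-04 -1.000e-04  3.469e-01]
```

Call:
carry_out:
  steps:
    - {"linear": [0,0,-15],"delta_rot": [0,0,0],"jaw": 1}
    - {"linear": [0,0,-40],"delta_rot": [0,0,0],"jaw": 1}
    - {"linear": [0,0,-90],"delta_rot": [0,0,0],"jaw": 1}
    - {"linear": [0,0,-139],"delta_rot": [0,0,0],"jaw": 1}
    - {"linear": [-40,44,-139],"delta_rot": [0,0,0.08],"jaw": 1}
    - {"linear": [-80,88,-139],"delta_rot": [0,0,0.17],"jaw": 1}
    - {"linear": [-120,132,-130],"delta_rot": [0,0,0.26],"jaw": 1}
    - {"linear": [-159.5,175.5,-119],"delta_rot": [0,0,0.347],"jaw": 1}
    - {"linear": [-159.5,175.5,-119],"delta_rot": [0,0,0.347],"jaw": 1}
    - {"linear": [-159.5,175.5,-119],"delta_rot": [0,0,0.347],"jaw": 1}

```text
clock: 4.82
tcp_pos: [0.5978, 0.0818, 0.1679]
eef_rot: [-3.136, 0.0, 1.433]
force: [-0.9, 0.4, -1.5]
gripper_width: 0.016
finger_force: 39.2
```

```bash
python3 - <<'E'
from cell import r
from h import *
np.set_printoptions(precision=4,suppress=True)
for n in("scene","top"):
    f=r.grab_frame(n); np.savez(n+"2.npz",**f)
s=r.read_state();print(s)
p=s["tcp_pos"]
for n in("scene2.npz","top2.npz"):
    for dz in(-.0318,-.0268,-.0208,-.0128,0,.002,.031): print(n,dz,proj(n,p+[0,0,dz]))
    print("drop",proj(n,[.5998,.0817,.08]))
crop('top2.npz',200,150,80,80,5,'pics/e1.png');crop('scene2.npz',180,115,80,110,5,'pics/e2.png')
a=cv2.imread('pics/e1.png');b=cv2.imread('pics/e2.png');c=np.zeros((550,800,3),np.uint8);c[:400,:400]=a;c[:,400:]=b;cv2.imwrite('pics/f.png',c)
E
```

```text
{'clock': 4.925, 'joint_positions': array([-0.0478,  0.5751,  1.5459, -0.0001,  1.0242,  0.0891]), 'qd': array([ 0.0066, -0.0125, -0.004 , -0.0022, -0.0032, -0.0002]), 'tau': array([ -0.4884, -44.0395, -15.8132,  -0.0186,  -0.0086,  -0.0006]), 'tcp_pos': array([0.5976, 0.0825, 0.1688]), 'eef_rot': array([-3.138 ,  0.0004,  1.434 ]), 'force': array([ 0.4545,  0.1718, -1.4302]), 'moment': array([-0.0525, -0.0208, -0.0001]), 'finger_force': 39.22093212604523, 'gripper_width': 0.016188296330116585}
scene2.npz -0.0318 [238.7473 167.9824]
scene2.npz -0.0268 [238.7271 166.2826]
scene2.npz -0.0208 [238.7028 164.2309]
scene2.npz -0.0128 [238.6701 161.475 ]
scene2.npz 0 [238.6172 157.0162]
scene2.npz 0.002 [238.6089 156.314 ]
scene2.npz 0.031 [238.4861 145.9597]
drop [238.5289 186.3887]
top2.npz -0.0318 [235.3429 181.9583]
top2.npz -0.0268 [235.2601 181.6039]
top2.npz -0.0208 [235.1599 181.1745]
top2.npz -0.0128 [235.0246 180.5948]
top2.npz 0 [234.8041 179.6499]
top2.npz 0.002 [234.7691 179.5003]
top2.npz 0.031 [234.2484 177.2692]
drop [236.5558 184.9075]
```

View pics/f.png

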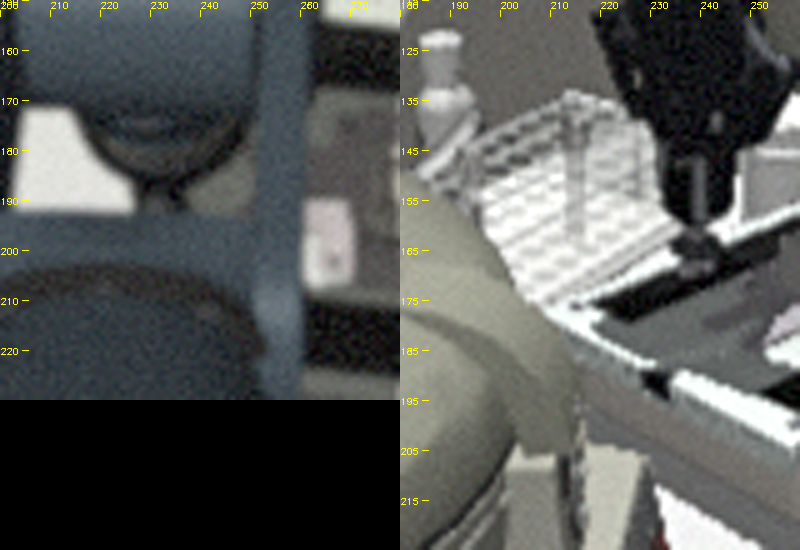

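```bash
python3 - <<'E'
from cell import r
from h import *
s=r.read_state();print(s["tcp_pos"])
moves(s,[((.5998,.0817,.1148),1.433)])
t='top0.npz'
for n in ('top0.npz','scene0.npz'):
  g=cv2.cvtColor(np.load(n)["image"],cv2.COLOR_RGB2GRAY).astype(np.float32);g=cv2.GaussianBlur(g,(0,0),.7)
  c,s_=np.cos(-.138),np.sin(-.138)
  for y0,y1 in((.125,.135),(.135,.145),(.145,.155)):   # grey profile across the slot
    row=[]
    for x in np.arange(-.014,.0141,.002):
        v=[]
        for y in np.linspace(y0,y1,6):
            u=proj(n,[.5805+c*x-s_*y,-.057+s_*x+c*y,.08]).astype(np.float32)
            v.append(cv2.getRectSubPix(g,(1,1),tuple(map(float,u)))[0,0])
        row.append(int(np.mean(v)))
    print(n,y0,row)
E
```

```text
[0.59760283 0.08252364 0.16882347]
[-0.5  2.5 54. ] [-0.0036  0.0004  0.001 ]
top0.npz 0.125 [139, 139, 138, 137, 138, 139, 139, 139, 137, 133, 130, 128, 131, 136, 139]
top0.npz 0.135 [139, 139, 137, 135, 135, 136, 137, 137, 134, 127, 122, 122, 130, 136, 139]
top0.npz 0.145 [139, 138, 138, 137, 136, 137, 138, 137, 135, 131, 127, 127, 131, 136, 139]
scene0.npz 0.125 [182, 181, 177, 167, 151, 131, 111, 98, 93, 99, 114, 133, 153, 170, 180]
scene0.npz 0.135 [183, 181, 176, 165, 149, 129, 110, 97, 95, 101, 115, 134, 154, 170, 181]
scene0.npz 0.145 [184, 181, 175, 164, 147, 126, 106, 93, 90, 98, 115, 137, 158, 175, 185]
```

Call:
carry_out:
  steps:
    - {"linear": [0,2,20],"delta_rot": [-0.003,0,0.001],"jaw": 1}
    - {"linear": [0,2,40],"delta_rot": [-0.003,0,0.001],"jaw": 1}
    - {"linear": [0,2,50],"delta_rot": [-0.003,0,0.001],"jaw": 1}
    - {"linear": [0,2,50],"delta_rot": [-0.003,0,0.001],"jaw": 1}
    - {"linear": [0,2,50],"delta_rot": [-0.003,0,0.001],"jaw": 1}

```text
clock: 5.55
tcp_pos: [0.6019, 0.0816, 0.1202]
eef_rot: [3.138, 0.0, 1.432]
force: [0.3, -0.6, -1.5]
gripper_width: 0.0159
finger_force: 39.2
```

```bash
cat >> h.py <<'E'
def slot(s,c=(.5805,-.057),yaw=-.138):
    d=s["tcp_pos"]-[*c,.08+.0318]; q=Ro.from_euler('z',yaw)
    print("slot mm",np.round(q.inv().apply(d)*1000,2),"rot",np.round(s["eef_rot"],4),"F",np.round(q.inv().apply(s["force"]),1),"M",np.round(q.inv().apply(s["moment"]),3),"t",s["clock"],"w",s["gripper_width"],"q6",s["joint_positions"][5])
E
python3 - <<'E'
from cell import r
from h import *
slot(r.read_state())
E
```

```text
slot mm [  2.1  140.25   8.38] rot [3.1379e+00 2.0000e-04 1.4323e+00] F [ 0.4 -0.6 -1.5] M [-0.024 -0.044 -0.053] t 5.55 w 0.01589257624212301 q6 0.0901719412414153
```

Call:
carry_out:
  steps:
    - {"linear": [0,-1.6,0],"delta_rot": [0.003,0,-0.001],"jaw": 1}
    - {"linear": [0,-1.6,3],"delta_rot": [0.003,0,-0.001],"jaw": 1}
    - {"linear": [0,-1.6,5],"delta_rot": [0.003,0,-0.001],"jaw": 1}
    - {"linear": [0,-1.6,6],"delta_rot": [0.003,0,-0.001],"jaw": 1}
    - {"linear": [0,-1.6,6],"delta_rot": [0.003,0,-0.001],"jaw": 1}
    - {"linear": [0,-1.6,6],"delta_rot": [0.003,0,-0.001],"jaw": 1}

```text
clock: 6.3
tcp_pos: [0.6, 0.0815, 0.1133]
eef_rot: [-3.141, 0.0, 1.433]
force: [-0.3, 0.1, -0.8]
gripper_width: 0.016
finger_force: 39.2
```

```bash
python3 - <<'E'
from cell import r
from h import *
slot(r.read_state())
E
```

```text
slot mm [  0.24 139.9    1.52] rot [-3.1409e+00  3.0000e-04  1.4327e+00] F [-0.3  0.  -0.8] M [0.006 0.011 0.024] t 6.3 w 0.015955937673424733 q6 0.08905147653879839
```

Now feel downward in small steps.

Call:
carry_out:
  steps:
    - {"linear": [0,0.2,1],"delta_rot": [0,0,0],"jaw": 1}
    - {"linear": [0,0.2,2],"delta_rot": [0,0,0],"jaw": 1}
    - {"linear": [0,0.2,3],"delta_rot": [0,0,0],"jaw": 1}
    - {"linear": [0,0.2,3],"delta_rot": [0,0,0],"jaw": 1}

```text
clock: 6.8
tcp_pos: [0.6009, 0.0816, 0.1118]
eef_rot: [3.14, 0.0, 1.433]
force: [-1.0, -0.2, 7.8]
gripper_width: 0.0158
finger_force: 40.5
```

```bash
python3 - <<'E'
from cell import r
from h import *
slot(r.read_state())
E
```

```text
slot mm [1.1400e+00 1.4004e+02 5.0000e-02] rot [3.1403e+00 1.0000e-04 1.4329e+00] F [-1.  -0.3  7.8] M [-0.028  0.293  0.008] t 6.8 w 0.0158017421170377 q6 0.08900849740528302
```

Call:
carry_out:
  steps:
    - {"linear": [0,0.5,-0.5],"delta_rot": [0,0,0],"jaw": 1}
    - {"linear": [0,1.0,-0.5],"delta_rot": [0,0,0],"jaw": 1}
    - {"linear": [0,1.0,-0.5],"delta_rot": [0,0,0],"jaw": 1}

```text
clock: 7.18
tcp_pos: [0.601, 0.0815, 0.1118]
eef_rot: [-3.141, 0.0, 1.433]
force: [-2.3, -0.5, 6.0]
gripper_width: 0.0161
finger_force: 40.3
```

```bash
python3 - <<'E'
from cell import r
from h import *
slot(r.read_state())
E
```

```text
slot mm [1.2800e+00 1.4001e+02 3.0000e-02] rot [-3.1409e+00  2.0000e-04  1.4329e+00] F [-2.2 -0.8  6. ] M [-0.014  0.472 -0.024] t 7.175 w 0.016142492186742158 q6 0.08888321450420188
```

Call:
carry_out:
  steps:
    - {"linear": [0,0.5,-0.2],"delta_rot": [0,0,0],"jaw": 1}
    - {"linear": [0,1.0,-0.2],"delta_rot": [0,0,0],"jaw": 1}
    - {"linear": [0,1.5,-0.2],"delta_rot": [0,0,0],"jaw": 1}
    - {"linear": [0,1.5,-0.2],"delta_rot": [0,0,0],"jaw": 1}

```text
clock: 7.68
tcp_pos: [0.6015, 0.0814, 0.1117]
eef_rot: [-3.138, 0.0, 1.433]
force: [-3.3, 0.5, 6.5]
gripper_width: 0.0162
finger_force: 40.2
```

```bash
python3 - <<'E'
from cell import r
from h import *
slot(r.read_state())
E
```

```text
slot mm [ 1.7300e+00  1.3999e+02 -6.0000e-02] rot [-3.1385e+00  4.0000e-04  1.4329e+00] F [-3.3  0.   6.5] M [-0.008  0.694 -0.001] t 7.675 w 0.016183063905112004 q6 0.0886785455347623
```

Call:
carry_out:
  steps:
    - {"linear": [0,-0.5,-2.5],"delta_rot": [0,0,0],"jaw": 1}
    - {"linear": [0,-0.5,-2.5],"delta_rot": [0,0,0],"jaw": 1}
    - {"linear": [0,-0.5,-2.5],"delta_rot": [0,0,0],"jaw": 1}
    - {"linear": [0,-0.5,0],"delta_rot": [0,0,0],"jaw": 1}
    - {"linear": [0,-0.5,0],"delta_rot": [0,0,0],"jaw": 1}

```text
clock: 8.3
tcp_pos: [0.6019, 0.0813, 0.1105]
eef_rot: [-3.14, 0.0, 1.433]
force: [1.0, 0.2, -0.4]
gripper_width: 0.0158
finger_force: 39.2
```

```bash
python3 - <<'E'
from cell import r
from h import *
slot(r.read_state())
E
```

```text
slot mm [  2.15 139.88  -1.25] rot [-3.1400e+00  4.0000e-04  1.4327e+00] F [ 0.9  0.4 -0.4] M [-0.023  0.032 -0.004] t 8.3 w 0.01579615099637286 q6 0.08874917493796253
```

Call:
carry_out:
  steps:
    - {"linear": [0,0.2,1.5],"delta_rot": [0,0,0],"jaw": 1}
    - {"linear": [0,0.2,3],"delta_rot": [0,0,0],"jaw": 1}
    - {"linear": [0,0.2,3],"delta_rot": [0,0,0],"jaw": 1}

```text
clock: 8.68
tcp_pos: [0.6022, 0.0812, 0.1078]
eef_rot: [-3.14, 0.0, 1.433]
force: [-0.2, -0.1, -0.3]
gripper_width: 0.0162
finger_force: 39.2
```

```bash
python3 - <<'E'
from cell import r
from h import *
slot(r.read_state())
E
```

```text
slot mm [  2.46 139.92  -3.95] rot [-3.1405e+00  3.0000e-04  1.4328e+00] F [-0.2 -0.1 -0.3] M [-0.017  0.003 -0.01 ] t 8.675 w 0.01622379110920358 q6 0.08874836194104622
```

Call:
carry_out:
  steps:
    - {"linear": [0,0,1],"delta_rot": [0,0,0],"jaw": 1}
    - {"linear": [0,0,2.5],"delta_rot": [0,0,0],"jaw": 1}
    - {"linear": [0,0,2.5],"delta_rot": [0,0,0],"jaw": 1}
    - {"linear": [0,0,1.5],"delta_rot": [0,0,0],"jaw": 1}
    - {"linear": [0,0,1.5],"delta_rot": [0,0,0],"jaw": 1}
    - {"linear": [0,0,1.5],"delta_rot": [0,0,0],"jaw": 1}

```text
clock: 9.43
tcp_pos: [0.6023, 0.0813, 0.1066]
eef_rot: [-3.141, 0.0, 1.433]
force: [0.4, -0.9, -0.6]
gripper_width: 0.0163
finger_force: 39.2
```

```bash
python3 - <<'E'
from cell import r
from h import *
slot(r.read_state())
E
```

```text
slot mm [  2.62 139.97  -5.19] rot [-3.1410e+00  3.0000e-04  1.4329e+00] F [ 0.5 -0.8 -0.6] M [ 0.061  0.024 -0.   ] t 9.425 w 0.01625306249913349 q6 0.08870737984444282
```

Call:
carry_out:
  steps:
    - {"linear": [-4,0,0.2],"delta_rot": [0,0,0],"jaw": 1}
    - {"linear": [-9,0,0.2],"delta_rot": [0,0,0],"jaw": 1}
    - {"linear": [-14,0,0.2],"delta_rot": [0,0,0],"jaw": 1}
    - {"linear": [-19,0,0.2],"delta_rot": [0,0,0],"jaw": 1}
    - {"linear": [-23,0,0.2],"delta_rot": [0,0,0],"jaw": 1}
    - {"linear": [-27,0,0.2],"delta_rot": [0,0,0],"jaw": 1}
    - {"linear": [-31,0,0.2],"delta_rot": [0,0,0],"jaw": 1}
    - {"linear": [-35,0,0.2],"delta_rot": [0,0,0],"jaw": 1}
    - {"linear": [-39,0,0.2],"delta_rot": [0,0,0],"jaw": 1}
    - {"linear": [-39,0,0.2],"delta_rot": [0,0,0],"jaw": 1}

```text
clock: 10.68
tcp_pos: [0.5969, 0.0423, 0.1063]
eef_rot: [-3.141, 0.0, 1.432]
force: [-0.6, -0.5, -0.5]
gripper_width: 0.0157
finger_force: 39.2
```

```bash
python3 - <<'E'
from cell import r
from h import *
slot(r.read_state())
E
```

```text
slot mm [  2.62 100.61  -5.46] rot [-3.1408e+00  3.0000e-04  1.4323e+00] F [-0.5 -0.6 -0.5] M [ 0.05  -0.022  0.016] t 10.675 w 0.015676744075060204 q6 0.02303250968681885
```

Call:
carry_out:
  steps:
    - {"linear": [-2,0,0],"delta_rot": [0,0,0],"jaw": 1}
    - {"linear": [-4,0,0],"delta_rot": [0,0,0],"jaw": 1}
    - {"linear": [-6,0,0],"delta_rot": [0,0,0],"jaw": 1}
    - {"linear": [-8,0,0],"delta_rot": [0,0,0],"jaw": 1}
    - {"linear": [-10,0,0],"delta_rot": [0,0,0],"jaw": 1}
    - {"linear": [-12,0,0],"delta_rot": [0,0,0],"jaw": 1}
    - {"linear": [-14,0,0],"delta_rot": [0,0,0],"jaw": 1}

```text
clock: 11.55
tcp_pos: [0.5951, 0.0293, 0.1066]
eef_rot: [-3.141, -0.001, 1.432]
force: [0.1, 4.3, 1.3]
gripper_width: 0.0161
finger_force: 39.4
```

```bash
python3 - <<'E'
from cell import r
from h import *
slot(r.read_state())
E
```

```text
slot mm [ 2.62 87.48 -5.24] rot [-3.1410e+00 -1.0000e-03  1.4322e+00] F [-0.5  4.3  1.3] M [ 0.695  0.025 -0.003] t 11.55 w 0.016117702446194548 q6 -0.0009882692613987205
```

Call:
carry_out:
  steps:
    - {"linear": [-1,0,0],"delta_rot": [0,0,0],"jaw": 1}
    - {"linear": [-2,0,0],"delta_rot": [0,0,0],"jaw": 1}
    - {"linear": [-3,0,0],"delta_rot": [0,0,0],"jaw": 1}
    - {"linear": [-4,0,0],"delta_rot": [0,0,0],"jaw": 1}
    - {"linear": [-5,0,0],"delta_rot": [0,0,0],"jaw": 1}
    - {"linear": [-6,0,0],"delta_rot": [0,0,0],"jaw": 1}
    - {"linear": [-7,0,0],"delta_rot": [0,0,0],"jaw": 1}
    - {"linear": [-8,0,0],"delta_rot": [0,0,0],"jaw": 1}

```text
clock: 12.55
tcp_pos: [0.5941, 0.0209, 0.1066]
eef_rot: [-3.141, 0.0, 1.433]
force: [0.6, 4.3, 3.5]
gripper_width: 0.016
finger_force: 39.8
```

```bash
python3 - <<'E'
from cell import r
from h import *
slot(r.read_state())
E
```

```text
slot mm [ 2.77 79.04 -5.22] rot [-3.1414  0.      1.4327] F [-0.   4.3  3.5] M [ 0.889  0.032 -0.059] t 12.55 w 0.015969267138589805 q6 -0.014496406556213053
```

Call:
carry_out:
  steps:
    - {"linear": [0,0,0],"delta_rot": [0,0,0],"jaw": 1}
    - {"linear": [0,0,-0.5],"delta_rot": [0,0,0],"jaw": 1}
    - {"linear": [0,0,-0.5],"delta_rot": [0,0,0],"jaw": 1}
    - {"linear": [0,0,-0.5],"delta_rot": [0,0,0],"jaw": 1}
  newtons: 100

```text
clock: 13.05
tcp_pos: [0.5939, 0.0206, 0.1067]
eef_rot: [-3.141, 0.001, 1.433]
force: [0.4, 2.2, 0.8]
gripper_width: 0.0126
finger_force: 98.0
```

```bash
python3 - <<'E'
from cell import r
from h import *
slot(r.read_state())
for n in("scene","top"):
    f=r.grab_frame(n); np.savez(n+"3.npz",**f)
crop('scene3.npz',200,115,80,90,9,'pics/g.png')
cv2.imwrite('pics/g.png',cv2.imread('pics/g.png')[:600])
E
```

```text
slot mm [ 2.56 78.65 -5.13] rot [-3.1407e+00  7.0000e-04  1.4329e+00] F [0.1 2.3 0.8] M [ 0.459 -0.033  0.007] t 13.05 w 0.012555022730129657 q6 -0.014396315991334735
```

View pics/g.png

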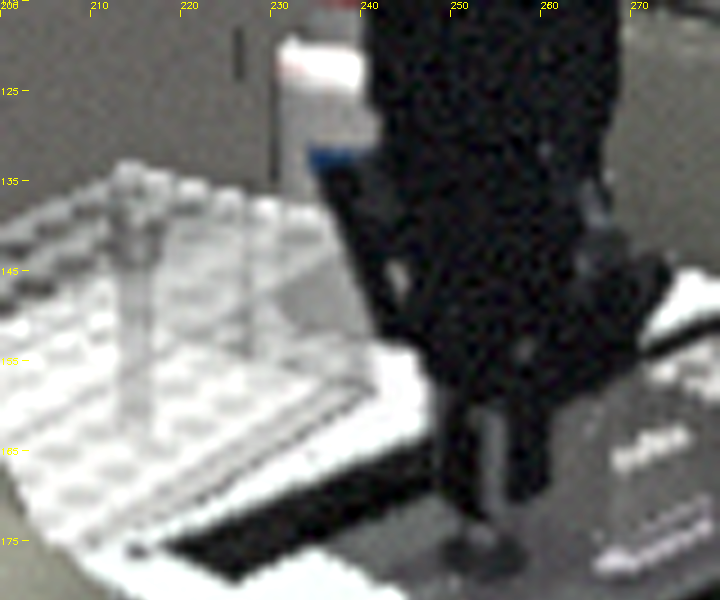

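Call:
carry_out:
  steps:
    - {"linear": [-1,0,0],"delta_rot": [0,0,0],"jaw": 1}
    - {"linear": [-2,0,0],"delta_rot": [0,0,0],"jaw": 1}
    - {"linear": [-3,0,0],"delta_rot": [0,0,0],"jaw": 1}
    - {"linear": [-4,0,0],"delta_rot": [0,0,0],"jaw": 1}
    - {"linear": [-5,0,0],"delta_rot": [0,0,0],"jaw": 1}
    - {"linear": [-6,0,0],"delta_rot": [0,0,0],"jaw": 1}

```text
clock: 13.9
tcp_pos: [0.5929, 0.0147, 0.1067]
eef_rot: [-3.14, 0.0, 1.433]
force: [-0.5, 2.5, -0.1]
gripper_width: 0.0127
finger_force: 97.9
```

```bash
python3 - <<'E'
from cell import r
from h import *
slot(r.read_state())
E
```

```text
slot mm [ 2.43 72.75 -5.08] rot [-3.1405e+00  5.0000e-04  1.4328e+00] F [-0.8  2.4 -0.1] M [ 0.512 -0.057 -0.   ] t 13.9 w 0.01270929306905705 q6 -0.024780164115013267
```

Call:
carry_out:
  steps:
    - {"linear": [-0.7,0,0],"delta_rot": [0,0,0],"jaw": 1}
    - {"linear": [-1.4,0,0],"delta_rot": [0,0,0],"jaw": 1}
    - {"linear": [-2.1,0,0],"delta_rot": [0,0,0],"jaw": 1}
    - {"linear": [-2.8,0,0],"delta_rot": [0,0,0],"jaw": 1}

```text
clock: 14.4
tcp_pos: [0.5926, 0.012, 0.1067]
eef_rot: [-3.141, 0.0, 1.433]
force: [0.7, 1.3, -1.2]
gripper_width: 0.0124
finger_force: 97.9
```

Call:
carry_out:
  steps:
    - {"linear": [-0.7,0,0],"delta_rot": [0,0,0],"jaw": 1}
    - {"linear": [-1.4,0,0],"delta_rot": [0,0,0],"jaw": 1}
    - {"linear": [-1.4,0,0],"delta_rot": [0,0,0],"jaw": 1}

```text
clock: 14.78
tcp_pos: [0.5924, 0.0106, 0.1068]
eef_rot: [-3.141, 0.001, 1.433]
force: [0.3, 1.5, -0.6]
gripper_width: 0.0123
finger_force: 97.9
```

```bash
python3 - <<'E'
from cell import r
from h import *
slot(r.read_state())
E
```

```text
slot mm [ 2.51 68.56 -5.04] rot [-3.1406e+00  5.0000e-04  1.4329e+00] F [ 0.1  1.5 -0.6] M [0.319 0.053 0.008] t 14.775 w 0.012315328870755982 q6 -0.031928211492816085
```

Call:
carry_out:
  steps:
    - {"linear": [-0.7,0,0.3],"delta_rot": [0,0,0],"jaw": 1}
    - {"linear": [-1.4,0,0.3],"delta_rot": [0,0,0],"jaw": 1}
    - {"linear": [-2,0,0.3],"delta_rot": [0,0,0],"jaw": 1}

```text
clock: 15.15
tcp_pos: [0.5924, 0.009, 0.1067]
eef_rot: [-3.141, -0.0, 1.433]
force: [0.5, 4.1, 0.5]
gripper_width: 0.0123
finger_force: 98.1
```

Call:
carry_out:
  steps:
    - {"linear": [-0.7,0,0],"delta_rot": [0,0,0],"jaw": 1}
    - {"linear": [-1.4,0,0],"delta_rot": [0,0,0],"jaw": 1}
    - {"linear": [-2,0,0],"delta_rot": [0,0,0],"jaw": 1}

```text
clock: 15.52
tcp_pos: [0.5923, 0.008, 0.1067]
eef_rot: [-3.141, -0.002, 1.432]
force: [0.5, 7.2, 1.4]
gripper_width: 0.0127
finger_force: 98.0
```

Call:
carry_out:
  steps:
    - {"linear": [-0.5,0,0],"delta_rot": [0,0,0],"jaw": 1}
    - {"linear": [-1,0,0],"delta_rot": [0,0,0],"jaw": 1}
    - {"linear": [-1.5,0,0],"delta_rot": [0,0,0],"jaw": 1}
    - {"linear": [-1.5,0,0],"delta_rot": [0,0,0],"jaw": 1}

```text
clock: 16.02
tcp_pos: [0.5921, 0.0071, 0.1067]
eef_rot: [-3.141, -0.003, 1.432]
force: [1.4, 7.8, 0.3]
gripper_width: 0.0125
finger_force: 98.0
```

```bash
python3 - <<'E'
from cell import r
from h import *
slot(r.read_state())
E
```

```text
slot mm [ 2.63 65.11 -5.06] rot [-3.1413e+00 -3.0000e-03  1.4316e+00] F [0.3 7.9 0.3] M [1.605 0.012 0.078] t 16.025 w 0.012533482534726399 q6 -0.041350050541596794
```

Call:
carry_out:
  steps:
    - {"linear": [-0.5,0,0.2],"delta_rot": [0,0,0],"jaw": 1}
    - {"linear": [-1,0,0.2],"delta_rot": [0,0,0],"jaw": 1}
    - {"linear": [-1.5,0,0.2],"delta_rot": [0,0,0],"jaw": 1}
    - {"linear": [-1.5,0,0.2],"delta_rot": [0,0,0],"jaw": 1}

```text
clock: 16.52
tcp_pos: [0.592, 0.0063, 0.1067]
eef_rot: [-3.142, -0.004, 1.431]
force: [1.8, 10.7, 1.8]
gripper_width: 0.0128
finger_force: 98.0
```

```bash
python3 - <<'E'
from cell import r
from h import *
slot(r.read_state())
E
```

```text
slot mm [ 2.65 64.27 -5.06] rot [-3.1416 -0.0041  1.4312] F [ 0.3 10.8  1.8] M [ 1.945 -0.011  0.035] t 16.525 w 0.012809645364992312 q6 -0.04394074059509991
```

Call:
carry_out:
  steps:
    - {"linear": [0,0,1],"delta_rot": [0,0,0],"jaw": 1}
    - {"linear": [0,0,2],"delta_rot": [0,0,0],"jaw": 1}
    - {"linear": [0,0,3],"delta_rot": [0,0,0],"jaw": 1}
    - {"linear": [0,0,4],"delta_rot": [0,0,0],"jaw": 1}
    - {"linear": [0,0,5],"delta_rot": [0,0,0],"jaw": 1}
    - {"linear": [0,0,6],"delta_rot": [0,0,0],"jaw": 1}
    - {"linear": [0,0,6],"delta_rot": [0,0,0],"jaw": 1}

```text
clock: 17.4
tcp_pos: [0.5922, 0.0067, 0.1027]
eef_rot: [3.141, -0.004, 1.431]
force: [-1.4, 11.9, 13.0]
gripper_width: 0.0126
finger_force: 99.8
```

```bash
python3 - <<'E'
from cell import r
from h import *
slot(r.read_state())
E
```

```text
slot mm [ 2.79 64.72 -9.09] rot [ 3.1406 -0.0045  1.4312] F [-3.1 11.6 13. ] M [2.171 0.471 0.021] t 17.4 w 0.012649202718383039 q6 -0.04383569237778618
```

Call:
carry_out:
  steps:
    - {"linear": [0,-0.6,0.5],"delta_rot": [0,0,0],"jaw": 1}
    - {"linear": [0,-0.8,1.2],"delta_rot": [0,0,0],"jaw": 1}
    - {"linear": [0,-0.8,2],"delta_rot": [0,0,0],"jaw": 1}
    - {"linear": [0,-0.8,2],"delta_rot": [0,0,0],"jaw": 1}

```text
clock: 17.9
tcp_pos: [0.5921, 0.0068, 0.1014]
eef_rot: [3.139, -0.005, 1.431]
force: [-0.9, 12.9, 15.3]
gripper_width: 0.0128
finger_force: 100.1
```

```bash
python3 - <<'E'
from cell import r
from h import *
slot(r.read_state())
E
```

```text
slot mm [  2.73  64.84 -10.42] rot [ 3.1387 -0.0046  1.4312] F [-2.7 12.6 15.3] M [ 2.198  0.525 -0.006] t 17.9 w 0.012824926432221407 q6 -0.043916184546535085
```

Call:
carry_out:
  steps:
    - {"linear": [0,-0.5,0.7],"delta_rot": [0,0,0],"jaw": 1}
    - {"linear": [0,-1,1.4],"delta_rot": [0,0,0],"jaw": 1}
    - {"linear": [0,-1,2.2],"delta_rot": [0,0,0],"jaw": 1}
    - {"linear": [0,-1,2.2],"delta_rot": [0,0,0],"jaw": 1}

```text
clock: 18.4
tcp_pos: [0.5921, 0.007, 0.0998]
eef_rot: [3.137, -0.005, 1.431]
force: [-0.9, 12.4, 18.1]
gripper_width: 0.0126
finger_force: 100.3
```

```bash
python3 - <<'E'
from cell import r
from h import *
slot(r.read_state())
E
```

```text
slot mm [  2.68  64.98 -11.96] rot [ 3.1365 -0.0048  1.4311] F [-2.6 12.1 18.1] M [ 2.269  0.439 -0.01 ] t 18.4 w 0.012556464136001125 q6 -0.04401202853697784
```

Call:
carry_out:
  steps:
    - {"linear": [0,0,0],"delta_rot": [0,0,0.13],"jaw": 1}
    - {"linear": [0,0,0],"delta_rot": [0,0,0.26],"jaw": 1}
    - {"linear": [0,0,0],"delta_rot": [0,0,0.39],"jaw": 1}
    - {"linear": [0,0,0],"delta_rot": [0,0,0.39],"jaw": 1}

```text
clock: 18.9
tcp_pos: [0.5926, 0.007, 0.0998]
eef_rot: [3.138, -0.007, 1.04]
force: [0.6, 13.6, 18.0]
gripper_width: 0.0129
finger_force: 100.4
```

```bash
python3 - <<'E'
from cell import r
from h import *
slot(r.read_state())
E
```

```text
slot mm [  3.17  65.09 -11.95] rot [ 3.1378 -0.0069  1.0405] F [-1.3 13.5 18. ] M [2.339 0.306 0.048] t 18.9 w 0.012922555257051375 q6 0.3466305492814034
```

```bash
cat > trk.py <<'E'
from h import *
from scipy.optimize import least_squares
def track(a,b,c=(.5805,-.057),yaw=-.138,guess=14.):
    """tray shift (mm, along slot -y) between frames a and b, by matching block/tray-plane texture resampled on z=.114"""
    q=Ro.from_euler('z',yaw)
    xs=np.arange(-20,24,1.);ys=np.arange(-78,-5,1.)
    def samp(n,y0):
        f=np.load(n);g=cv2.cvtColor(f["image"],cv2.COLOR_RGB2GRAY).astype(np.float32)
        X,Y=np.meshgrid(xs,ys+y0);P=q.apply(np.stack([X.ravel(),Y.ravel(),0*X.ravel()],1)/1000)+[*c,.114]
        T=np.linalg.inv(f["world_from_camera"]);C=(P@T[:3,:3].T+T[:3,3])@f["K"].T;uv=(C[:,:2]/C[:,2:]).astype(np.float32).reshape(*X.shape,2)
        return cv2.remap(g,uv,None,cv2.INTER_CUBIC)
    A=samp(a,-10.)
    ds=np.arange(guess-5,guess+5,.1);sc=[np.corrcoef(A.ravel(),samp(b,-10.-d).ravel())[0,1] for d in ds]
    return ds[int(np.argmax(sc))],max(sc)
E
python3 - <<'E'
from cell import r
from h import *
from trk import track
f=r.grab_frame("scene"); np.savez("scene4.npz",**f)
f=r.grab_frame("top"); np.savez("top4.npz",**f)
print(track("scene3.npz","scene4.npz"),track("top3.npz","top4.npz"),track("scene0.npz","scene3.npz",guess=12),track("top0.npz","top3.npz",guess=12))
a=cv2.resize(np.load("top4.npz")["image"][140:240,210:370,::-1],None,fx=5,fy=5,interpolation=cv2.INTER_CUBIC);cv2.imwrite("pics/t4.png",a)
E
```

```text
(np.float64(12.199999999999989), np.float64(0.77158463606615)) (np.float64(13.399999999999984), np.float64(0.8656585918647169)) (np.float64(7.499999999999998), np.float64(0.6786427290222306)) (np.float64(8.799999999999994), np.float64(0.9108094056723366))
```

View pics/t4.png

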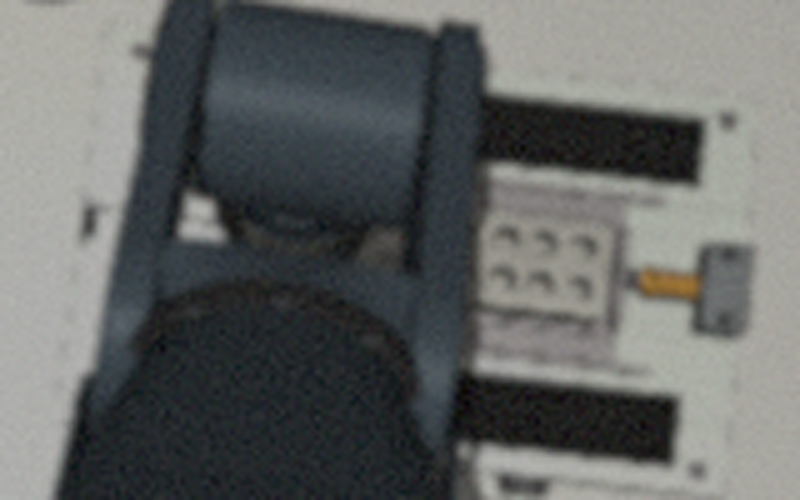

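```bash
sed -i 's/ys=np.arange(-78,-5,1.)/ys=np.arange(-72,lim,1.)/; s/guess=14.)/guess=14.,lim=-25)/' trk.py; python3 - <<'E'
from trk import *
for l in(-45,-35,-25): print(track("scene3.npz","scene4.npz",lim=l),track("top3.npz","top4.npz",lim=l),track("top0.npz","top3.npz",guess=9,lim=l),track("top0.npz","top4.npz",guess=22,lim=l),track("scene0.npz","scene4.npz",guess=22,lim=l))
E
```

```text
(np.float64(12.899999999999986), np.float64(0.7625535981878482)) (np.float64(13.499999999999984), np.float64(0.9370114184867726)) (np.float64(9.199999999999982), np.float64(0.9599761829976613)) (np.float64(22.60000000000008), np.float64(0.6991368105775547)) (np.float64(17.0), np.float64(0.12550626552905086))
(np.float64(12.899999999999986), np.float64(0.8118381151113121)) (np.float64(13.399999999999984), np.float64(0.9424485091010463)) (np.float64(9.199999999999982), np.float64(0.9602254236102424)) (np.float64(22.70000000000008), np.float64(0.7261277520411082)) (np.float64(17.0), np.float64(0.13452131084062197))
(np.float64(13.299999999999985), np.float64(0.8241144804570827)) (np.float64(13.299999999999985), np.float64(0.9379423138871584)) (np.float64(9.199999999999982), np.float64(0.9613997200971561)) (np.float64(22.500000000000078), np.float64(0.7567860744713216)) (np.float64(17.200000000000003), np.float64(0.1703283747331736))
```

Call:
carry_out:
  steps:
    - {"linear": [0,0,0],"delta_rot": [0,0,0.13],"jaw": 1}
    - {"linear": [0,0,0],"delta_rot": [0,0,0.26],"jaw": 1}
    - {"linear": [0,0,0],"delta_rot": [0,0,0.39],"jaw": 1}
    - {"linear": [0,0,0],"delta_rot": [0,0,0.52],"jaw": 1}
    - {"linear": [0,0,0],"delta_rot": [0,0,0.59],"jaw": 1}

```text
clock: 19.62
tcp_pos: [0.5908, 0.0081, 0.0993]
eef_rot: [-3.138, -0.005, 0.449]
force: [-1.2, 15.4, 18.0]
gripper_width: 0.0124
finger_force: 102.0
```

```bash
python3 - <<'E'
from cell import r
from trk import *
slot(r.read_state())
f=r.grab_frame("top"); np.savez("top5.npz",**f)
f=r.grab_frame("scene"); np.savez("scene5.npz",**f)
print(track("top4.npz","top5.npz",guess=0,lim=-35),track("top3.npz","top5.npz",lim=-35),track("scene4.npz","scene5.npz",guess=0,lim=-35))
E
```

```text
slot mm [  1.27  65.89 -12.49] rot [-3.1375 -0.0049  0.4493] F [-3.4 15.1 18. ] M [2.885 0.785 0.244] t 19.625 w 0.012362962793924431 q6 0.937711640306765
(np.float64(-1.7763568394002505e-14), np.float64(0.9884949543128568)) (np.float64(13.399999999999984), np.float64(0.9464303823497379)) (np.float64(0.09999999999998188), np.float64(0.9949702019562014))
```

Call:
carry_out:
  steps:
    - {"linear": [-0.4,-1.2,0],"delta_rot": [0,0,0.12],"jaw": 1}
    - {"linear": [-0.7,-2.0,0],"delta_rot": [0,0,0.24],"jaw": 1}
    - {"linear": [-0.7,-2.5,0],"delta_rot": [0,0,0.36],"jaw": 1}
    - {"linear": [-0.7,-2.5,0],"delta_rot": [0,0,0.48],"jaw": 1}
    - {"linear": [-0.7,-2.5,0],"delta_rot": [0,0,0.587],"jaw": 1}
    - {"linear": [-0.7,-2.5,0],"delta_rot": [0,0,0.587],"jaw": 1}
    - {"linear": [-0.7,-2.5,0],"delta_rot": [0,0,0.587],"jaw": 1}

```text
clock: 20.6
tcp_pos: [0.5896, 0.0095, 0.0992]
eef_rot: [-3.136, -0.003, -0.136]
force: [0.1, 13.8, 16.3]
gripper_width: 0.0125
finger_force: 100.7
```

```bash
python3 - <<'E'
from cell import r
from trk import *
slot(r.read_state())
f=r.grab_frame("top"); np.savez("top6.npz",**f)
f=r.grab_frame("scene"); np.savez("scene6.npz",**f)
print(track("top4.npz","top6.npz",guess=0,lim=-35),track("top3.npz","top6.npz",lim=-35),track("scene4.npz","scene6.npz",guess=0,lim=-35))
E
```

```text
slot mm [ -0.1   67.15 -12.58] rot [-3.1359e+00 -3.1000e-03 -1.3630e-01] F [-1.8 13.7 16.3] M [2.602 0.629 0.022] t 20.6 w 0.012535991013122402 q6 1.5257736005290836
(np.float64(-1.7763568394002505e-14), np.float64(0.98823273011491)) (np.float64(13.299999999999985), np.float64(0.9451204092011058)) (np.float64(-1.7763568394002505e-14), np.float64(0.9954232544011005))
```

Call:
carry_out:
  steps:
    - {"linear": [0,0,-1],"delta_rot": [0,0,0],"jaw": 1}
    - {"linear": [0,0,-2],"delta_rot": [0,0,0],"jaw": 1}
    - {"linear": [0,0,-3],"delta_rot": [0,0,0],"jaw": 1}
    - {"linear": [0,0,-4],"delta_rot": [0,0,0],"jaw": 1}
    - {"linear": [0,0,-4],"delta_rot": [0,0,0],"jaw": 1}

```text
clock: 21.32
tcp_pos: [0.5892, 0.0094, 0.1016]
eef_rot: [-3.136, -0.002, -0.136]
force: [1.2, 12.6, 7.9]
gripper_width: 0.0126
finger_force: 99.7
```

```bash
python3 - <<'E'
from cell import r
from trk import *
slot(r.read_state())
f=r.grab_frame("top"); np.savez("top7.npz",**f)
print(track("top4.npz","top7.npz",guess=0,lim=-35))
E
```

```text
slot mm [ -0.49  66.93 -10.15] rot [-3.1361e+00 -1.8000e-03 -1.3610e-01] F [-0.5 12.7  7.9] M [2.532 0.191 0.064] t 21.325 w 0.012594917092552877 q6 1.5256107208522418
(np.float64(0.19999999999998153), np.float64(0.9758946075503264))
```

Call:
carry_out:
  steps:
    - {"linear": [0,-0.4,-0.7],"delta_rot": [0,0,0],"jaw": 1}
    - {"linear": [0,-0.8,-1.4],"delta_rot": [0,0,0],"jaw": 1}
    - {"linear": [0,-0.8,-1.4],"delta_rot": [0,0,0],"jaw": 1}

```text
clock: 21.75
tcp_pos: [0.5892, 0.0094, 0.102]
eef_rot: [-3.137, -0.001, -0.136]
force: [2.6, 11.2, 1.6]
gripper_width: 0.0124
finger_force: 98.9
```

```bash
python3 - <<'E'
from cell import r
from trk import *
slot(r.read_state())
f=r.grab_frame("top"); np.savez("top8.npz",**f)
f=r.grab_frame("scene"); np.savez("scene8.npz",**f)
print(track("top4.npz","top8.npz",guess=0,lim=-35),track("scene4.npz","scene8.npz",guess=0,lim=-35))
E
```

```text
slot mm [-0.56 66.98 -9.82] rot [-3.1373e+00 -1.2000e-03 -1.3580e-01] F [ 1.  11.5  1.6] M [ 2.15  -0.071  0.082] t 21.75 w 0.012447168350166158 q6 1.526999963333911
(np.float64(0.29999999999998117), np.float64(0.9731773470984199)) (np.float64(-1.7763568394002505e-14), np.float64(0.9940680116061963))
```

Call:
carry_out:
  steps:
    - {"linear": [0,-0.6,-0.2],"delta_rot": [0,0,0],"jaw": 1}
    - {"linear": [0,-1.2,-0.2],"delta_rot": [0,0,0],"jaw": 1}
    - {"linear": [0,-1.8,-0.2],"delta_rot": [0,0,0],"jaw": 1}
    - {"linear": [0,-1.8,-0.2],"delta_rot": [0,0,0],"jaw": 1}

```text
clock: 22.35
tcp_pos: [0.5892, 0.0097, 0.102]
eef_rot: [-3.14, -0.001, -0.135]
force: [2.3, 6.4, 1.3]
gripper_width: 0.0124
finger_force: 98.7
```

```bash
python3 - <<'E'
from cell import r
from trk import *
slot(r.read_state())
f=r.grab_frame("top"); np.savez("top9.npz",**f)
f=r.grab_frame("scene"); np.savez("scene9.npz",**f)
print(track("top4.npz","top9.npz",guess=0,lim=-35),track("scene4.npz","scene9.npz",guess=0,lim=-35))
E
```

```text
slot mm [-0.54 67.25 -9.79] rot [-3.1399e+00 -9.0000e-04 -1.3460e-01] F [1.4 6.7 1.3] M [ 1.244 -0.081 -0.016] t 22.35 w 0.012377715988237288 q6 1.5300490363322008
(np.float64(0.29999999999998117), np.float64(0.9747358691608069)) (np.float64(0.09999999999998188), np.float64(0.9931105548815382))
```

Call:
carry_out:
  steps:
    - {"linear": [0,-0.7,0],"delta_rot": [0,0,0],"jaw": 1}
    - {"linear": [0,-1.4,0],"delta_rot": [0,0,0],"jaw": 1}
    - {"linear": [0,-1.8,0],"delta_rot": [0,0,0],"jaw": 1}
    - {"linear": [0,-1.8,0],"delta_rot": [0,0,0],"jaw": 1}

```text
clock: 22.95
tcp_pos: [0.5892, 0.0099, 0.102]
eef_rot: [3.141, -0.001, -0.134]
force: [2.4, 2.7, 1.1]
gripper_width: 0.0127
finger_force: 98.8
```

```bash
python3 - <<'E'
from cell import r
from trk import *
slot(r.read_state())
f=r.grab_frame("top"); np.savez("top10.npz",**f)
f=r.grab_frame("scene"); np.savez("scene10.npz",**f)
print(track("top4.npz","top10.npz",guess=0,lim=-35),track("scene4.npz","scene10.npz",guess=0,lim=-35))
print(track("top3.npz","top10.npz",lim=-35),track("scene3.npz","scene10.npz",lim=-35))
E
```

```text
slot mm [-0.6  67.47 -9.83] rot [ 3.1409e+00 -6.0000e-04 -1.3420e-01] F [2.  3.  1.1] M [ 0.496 -0.19   0.048] t 22.95 w 0.012672008352006332 q6 1.5332924260846412
(np.float64(0.29999999999998117), np.float64(0.9724443563042149)) (np.float64(-1.7763568394002505e-14), np.float64(0.994818293696805))
(np.float64(13.499999999999984), np.float64(0.9499065609504667)) (np.float64(13.099999999999985), np.float64(0.830987257931732))
```

Call:
carry_out:
  steps:
    - {"linear": [0,0,0],"delta_rot": [0,0,0],"jaw": 0.6}
    - {"linear": [0,0,0],"delta_rot": [0,0,0],"jaw": 0.4}
    - {"linear": [0,0,0],"delta_rot": [0,0,0],"jaw": 0.35}
    - {"linear": [0,0,0],"delta_rot": [0,0,0],"jaw": 0.35}
    - {"linear": [0,0,-8],"delta_rot": [0,0,0],"jaw": 0.35}
    - {"linear": [0,0,-20],"delta_rot": [0,0,0],"jaw": 0.35}
    - {"linear": [0,0,-50],"delta_rot": [0,0,0],"jaw": 0.35}
    - {"linear": [0,0,-90],"delta_rot": [0,0,0],"jaw": 0.35}
    - {"linear": [0,0,-130],"delta_rot": [0,0,0],"jaw": 0.35}
    - {"linear": [0,0,-130],"delta_rot": [0,0,0],"jaw": 0.35}

```text
clock: 24.3
tcp_pos: [0.5913, 0.01, 0.2366]
eef_rot: [3.141, -0.009, -0.134]
force: [-0.1, 0.5, 0.8]
gripper_width: 0.0277
finger_force: 0.0
```

```bash
python3 - <<'E'
from cell import r
from trk import *
slot(r.read_state())
f=r.grab_frame("top"); np.savez("top11.npz",**f)
f=r.grab_frame("scene"); np.savez("scene11.npz",**f)
print(track("top10.npz","top11.npz",guess=0,lim=-35),track("scene10.npz","scene11.npz",guess=0,lim=-35))
crop('scene11.npz',205,125,115,75,7,'pics/z.png');cv2.imwrite('pics/z.png',cv2.imread('pics/z.png')[:,:800])
E
```

```text
slot mm [  1.46  67.87 124.79] rot [ 3.1409 -0.0089 -0.134 ] F [-0.1  0.5  0.8] M [-0.012 -0.007 -0.028] t 24.3 w 0.02766317603034568 q6 1.5332928786485858
(np.float64(-1.7763568394002505e-14), np.float64(0.9875568592449185)) (np.float64(-1.7763568394002505e-14), np.float64(0.9938131714584101))
```

View pics/z.png

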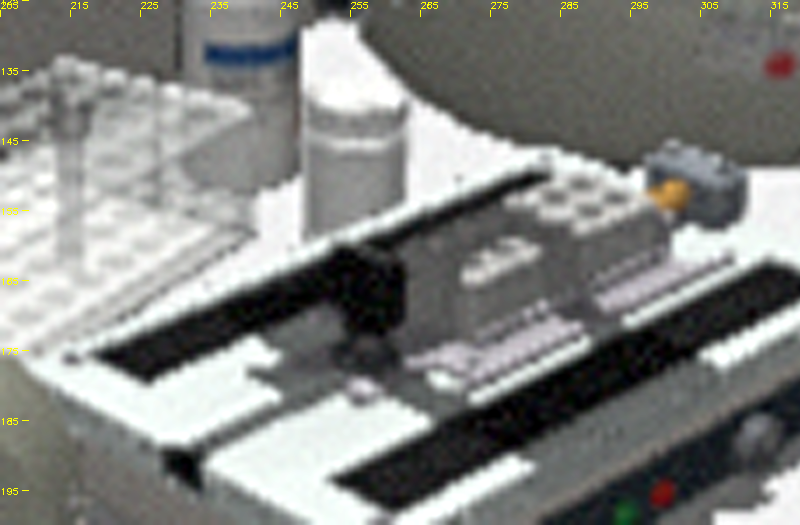

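```bash
python3 -c "
from cell import r
print(r.close_job())"
```

```text
the job is handed in; nothing more can be done
None
```

The job is handed in at about 24 s of the allowed 67 s: the stud is locked across the slot in the tray's fork, upright and released. The tray did not shift in the images when I let go. I estimate the buffer at about half its stroke, roughly 8 N, but could not measure that directly; the handover gave no verdict.

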